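Fetch the ordering tablet from the crowded crate and prop it on its stand

ROBOT

A 6-joint arm with a two-finger parallel gripper is mounted at the origin on the work surface. World frame = base frame: x ahead of the robot, y to its left, z up, the work surface at z = 0. Lengths are in m, angles in rad, forces in N, time in s.
With the tool pointing down it reaches from about 0.35 to 0.775 m from the base axis. Payload 5.5 kg.
Tool frame: the origin (TCP) lies at the very end of the fingers, on their centre line; the grasp point (between the pads) lies 19 mm behind it; z points along the fingers, y is the line along which they close (so a half turn about z gives the same grasp; the last joint's range is limited). The gripper opens to 85 mm and grips with 20 to 120 N. Pads are 22 mm wide; open, the fingers measure 114 mm over their backs; the gripper's body (76 mm by 85 mm) begins 54 mm behind the grasp point. The pads swing forward as they close: fully open they stand 13 mm farther back than shut.
Start: joints at [0.968, 0.313, 0.046, 1.304, 0, 1.431], TCP at [0.257, 0.515, 0.231] pointing down, gripper open.
Joint ranges: [-2.76, 2.76], [-0.86, 1.69], [-1.03, 1.26], [-2.2, 2.34], [-1.47, 1.5], [-3.14, 3.14]. Speed limits (rad/s): [2.57, 2.57, 3.14, 3.14, 3.14, 3.14].

INTERFACE

Orientations are given as a unit quaternion [w, x, y, z].
In Python, from bench import bot gives the robot as it stands.
- The arm moves only by the tool send_rows, never from a script. Its arguments are lists of equal length, an entry for each row: "offset": the shift along the tool's x, y, z in mm, a list of three; "twist": the turn about the tool's z in rad; "hand": the opening in per cent of the stroke, from 0 (shut) to 100 (fully open). In form: {"offset": [[dx, dy, dz], ...], "twist": [twist, ...], "hand": [hand, ...]}. A call has 1 to 20 rows; each row is the pose to reach, as a shift and turn from the pose commanded when the call began, along the tool's axes at that moment; what a row does not reach only later rows make up. A row lasts 1/12 s, in which the tool goes at most 41.7 mm and 7.16 degrees, less where a joint would pass 70% of its speed; a pose out of reach is approached as far as the arm can. A call with a gripper value outside its range is refused whole. The fingers move at their own pace and stop on an object; the grip force is fixed at half the most. Time passes only in rows, so rows that repeat a pose let the fingers close. It gives the time, the measured TCP pose, the force, the opening and the grip force at its end, in the units of the state.
- bot.sense(): the state, without advancing time (a new reading comes with each control period).
- bot.read_camera(name): name is "scene" or "top" or "wrist"; returns a dict with "frame" (480x640x3 uint8, red, green, blue), "z_map" (480x640 float32, m along the optical axis (not along the pixel's ray), 0 where there is no reading), "vfov" (degrees; the focal length in pixels is half the picture's height over the tangent of half this angle, whatever the lens; pixels are square), "cx", "cy" (the principal point, pixels), "world_to_cam" (4x4, takes a point from world to camera coordinates); the wrist camera has in their place "tool_from_camera" (4x4, takes a point from camera to tool coordinates, whose origin is the TCP and whose axes are the flange's). Camera axes: x right, y down, z forward; pixel columns grow to the right and rows downward; lengths in m; the calibration is good to about 2 mm. A picture is of the moment at which its call begins: read the wrist's pose just before it.
- bot.finish_job(): hands the job in; it is judged then, once.
The state is a dict: "time": time; "joints": joint angles; "dq": joint speeds; "joint_torque": joint torques, N m; "eef_pos": TCP position; "tool_rot": TCP orientation; "force": force on the tool from outside, world axes, zero at the start; "wrist_torque": the same for the moment, N m; "width": opening from 0.0 (shut) to 1.0 (fully open); "grasp_force": force on a finger pad.
Only numpy, scipy, OpenCV 4.12 (cv2) and the standard library are available. Lean on these libraries where they do the work, as an engineer would, in place of code of your own. Each camera call takes 0.05 s, during which the arm holds its last target. There are 200 camera calls.

TASK

Get this table ready for its guests: first clear the little red-capped jar off the steel tablet stand by setting it upright, wholly on the round cork coaster. Then take the orange-cased ordering tablet out of the crowded blue crate and lean it centred on the stand, lower edge in the trough behind the front lip, leaning well back on the back rest with the screen towards the guests (the lip side). Drop neither of them, and leave everything else where it is.

Things in the scene. Friction and masses are not known exactly. Their poses are not given: they have to be found in the camera images.
- tablet: Orange-cased tablet with black screen, a slab 10 (own x) x 180 (y, width) x 150 (z, height) mm, about 0.4 kg. Origin at its centre; +x points out of the screen, z from lower to upper edge. It starts in any of the crate's three slots, leaning back 30 degrees: upper edge towards the crate's -x, screen facing up and to its +x.
- tablet_foot (a point): Middle of the tablet's lower edge face, 75 mm below its centre; axes as the tablet's.
- tablet_top (a point): Middle of the tablet's upper edge face, 75 mm above its centre; axes as the tablet's.
- crate: Fixed open blue crate 198 (x) x 290 (y) x 72 (z) mm, origin under its centre, floor and walls 6 mm. At y = -139 to +53 mm three slots across x, 58 mm wide inside, pitch 64 mm, with 6 mm dividers as high as the walls; in each a slab leans 30 degrees from vertical over the slot's -x wall, 64 mm above the rim. Side bin at y = +59 to +139 mm with bottle and tumbler.
- board: Bystander in the crate: pale wooden board 10 x 170 x 128 mm, leaning in a slot parallel to the tablet; origin 75 mm above its lower edge, axes as the tablet's.
- platter: Bystander in the crate: white ceramic platter 10 x 160 x 128 mm, leaning in a slot parallel to the tablet; origin 75 mm above its lower edge, axes as the tablet's.
- sauce: Bystander in the crate's side bin: amber bottle, diameter 56, height 150 mm; origin under its centre, z up.
- tumbler: Bystander in the crate's side bin: steel tumbler, diameter 62, height 85 mm; origin under its centre, z up.
- stand: Fixed steel stand, origin on the table under the middle of its trough, +x to the guests. Base plate 6 mm thick, 210 mm along y, x -70 to +36 mm. Back rest: upright plate 150 mm wide, front face at x = -30, back at -36 mm, top edge 85 mm above the table. Front lip x = +30 to +36 mm, top 20 mm above the table. Trough between them 60 mm wide.
- stand_trough (a point): Middle of the trough's floor, 6 mm above the stand's origin; axes as the stand's.
- jar: Small glass jar with red cap, diameter 44, height 75 mm, about 0.14 kg; origin under its centre, z up. It starts standing in the stand's trough.
- coaster: Fixed round cork coaster, diameter 90, 5 mm thick; origin under its centre, z up.
- dish_a: Bystander: white side-dish bowl, diameter 100, height 32 mm; origin under its centre.
- dish_b: Bystander: blue side-dish bowl, diameter 100, height 32 mm; origin under its centre.
- cup: Bystander: steel cup, diameter 68, height 75 mm; origin under its centre.
- spoon: Bystander: spoon lying on the table along its own x, 180 mm long; origin under its middle.

How it is judged:
By the outcome, as a careful person would: the job done as asked, in the order asked, and still so for the second after the job is handed in, with the robot touching nothing.
It also fails if it takes over 67 s, if anything falls off the work surface, if the arm or the gripper's body presses on something with over 40 N, if the wrist force passes 120 N, or if a joint passes its speed limit or range.

## Working session

There is one attempt and no reset: what is moved stays moved. The work goes in short steps, Python scripts to look and compute and a tool call to move; the robot and the scene stay as the last step left them, time stands still between calls to the robot, and variables do not carry over. Pictures are saved under pics/ and viewed, at most 10 in all, crops included, and the job is handed in when it is done.

Besides the shell and the picture viewer there is one more tool, called after "Request:" as name([rows], argument=value, ...), one row to a line, values as JSON. send_rows: Moves the arm, as the interface text tells. Its arguments: {"type":"object","properties":{"offset":{"type":"array"},"twist":{"type":"array"},"hand":{"type":"array"}},"required":["offset","twist","hand"]}

```bash
ls; mkdir -p pics; cat > h.py <<'E'
import numpy as np, cv2
from bench import bot
from scipy.spatial.transform import Rotation as R
def q2R(q): return R.from_quat([q[1],q[2],q[3],q[0]]).as_matrix()
def cloud(name):
    s=bot.sense(); c=bot.read_camera(name)
    z=c["z_map"]; f=240/np.tan(np.radians(c["vfov"])/2)
    v,u=np.mgrid[0:480,0:640]
    P=np.stack([(u-c["cx"])/f*z,(v-c["cy"])/f*z,z],-1)
    if name=="wrist":
        T=c["tool_from_camera"]; P=P@T[:3,:3].T+T[:3,3]
        P=P@q2R(s["tool_rot"]).T+np.array(s["eef_pos"])
    else:
        T=np.linalg.inv(c["world_to_cam"]); P=P@T[:3,:3].T+T[:3,3]
    P[z==0]=np.nan
    return c["frame"],P
def save(fr,n): cv2.imwrite("pics/"+n,fr[:,:,::-1])
E
python3 - <<'E'
from h import *
s=bot.sense(); print(s)
for n in("top","scene"):
    f,P=cloud(n); save(f,n+"0.png"); np.savez(n+"0.npz",f=f,P=P)
E
```

```text
pics
{'time': 0.0, 'joints': array([9.68393268e-01, 3.14009856e-01, 4.49688792e-02, 1.30358133e+00,
       4.76263600e-05, 1.43125287e+00]), 'dq': array([ 0.00154221, -0.00168993,  0.0015585 ,  0.00041607, -0.0012823 ,
        0.00037062]), 'joint_torque': array([ 6.46738999e-05, -4.80624318e+01,  2.98532653e+01,  1.92243420e-02,
       -2.70103501e-04, -2.34168772e-05]), 'eef_pos': array([0.25641962, 0.51409385, 0.23039935]), 'tool_rot': array([-3.53172056e-04,  2.29369366e-01,  9.73339026e-01, -8.42249000e-04]), 'force': array([-0.05134863,  0.19765642,  0.56502627]), 'wrist_torque': array([-0.01945399,  0.0108931 , -0.00519384]), 'grasp_force': 0.0, 'width': 0.9991988380874303}
```

View pics/top0.png

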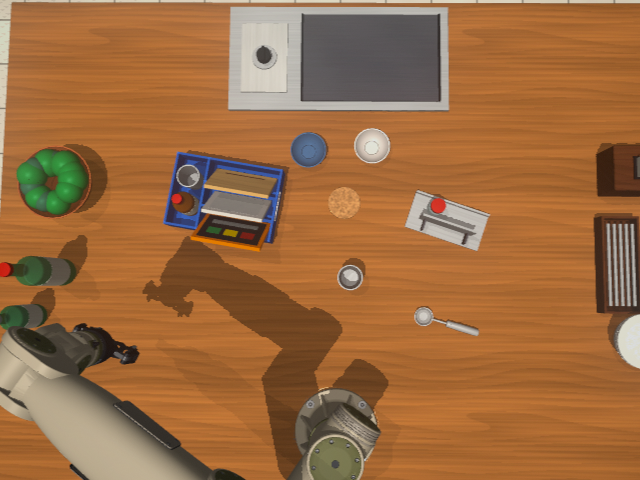

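View pics/scene0.png

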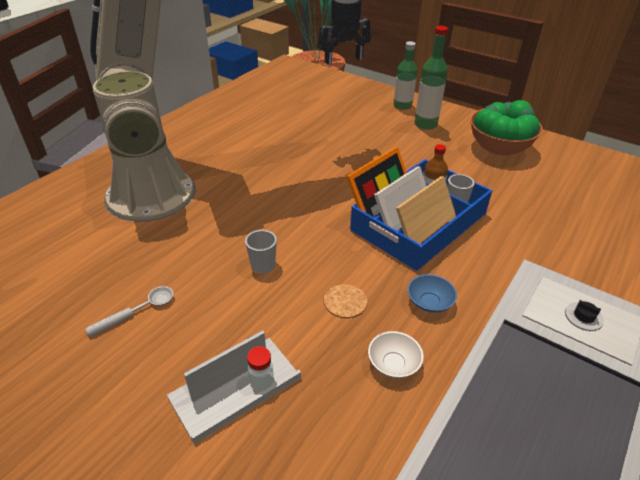

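The top view shows the stand at (447,220) with the jar's red cap at (438,206), and the coaster at (344,203). The tablet is in the crate's robot-side slot around (232,230), with its upper edge towards the robot. The stand's rest is on the robot side and its lip is away from the robot.

```bash
python3 - <<'E'
from h import *
d=np.load("top0.npz"); f=d["f"].astype(int);P=d["P"]; r,g,b=f[...,0],f[...,1],f[...,2]
v,u=np.mgrid[0:480,0:640]
def box(a,b_,c,d_): return (u>=a)&(u<b_)&(v>=c)&(v<d_)
def st(n,m):
    q=P[m];q=q[~np.isnan(q).any(1)];print(n,len(q),"mean",q.mean(0).round(4),"min",np.percentile(q,2,0).round(3),"max",np.percentile(q,98,0).round(3));return q
def rect(q):
    c,wh,a=cv2.minAreaRect((q[:,:2]*1000).astype(np.float32)); print("  rect",np.round(c,1),np.round(wh,1),round(a,1))
st("jarcap",box(425,450,195,215)&(r>150)&(g<80))
q=st("coaster",box(325,365,183,222)&(np.abs(P[...,2]-.005)<.004)&(b>70)); 
m=box(325,365,183,222); q=P[m&(P[...,2]>.0035)]; q=q[~np.isnan(q).any(1)]; rect(q); print(q[:,:2].mean(0),len(q))
m=box(395,500,180,260)&(P[...,2]>.003); q=st("stand",m); rect(q[q[:,2]<.03]); 
rect(q[(q[:,2]>.078)&(q[:,2]<.09)]); rs=P[m&(P[...,2]>.065)&(r<200)]; rect(rs); print(len(rs))
m=box(150,300,140,260)&(P[...,2]>.05)&(P[...,2]<.08)&(b>r+40); q=st("crate",m); rect(q)
m=box(185,275,205,255)&(r>170)&(g>60)&(g<150)&(b<60); q=st("tablet",m); rect(q)
m2=box(190,272,212,250)&(P[...,2]>.06);qq=P[m2&(((r>150)&(b<70))|((r<60)&(g<60)&(b<60)))]
c=qq.mean(0); _,s,V=np.linalg.svd(qq-c); print("plane",c,s,V[2],np.degrees(np.arctan2(V[2][1],V[2][0])))
for n,x in(("sceneT",None),):
    d=np.load("scene0.npz"); F=d["f"].astype(int);Q=d["P"];
    m=(F[...,0]>200)&(F[...,1]>90)&(F[...,1]<170)&(F[...,2]<60)&(u>340)&(u<415)&(v>145)&(v<220)&(Q[...,2]>.05); q=Q[m]; print(len(q),q.min(0),q.max(0),q.mean(0))
    c=q.mean(0);_,s,V=np.linalg.svd(q-c);print(s,V)
    m=(F[...,0]>170)&(F[...,1]<60)&(u>240)&(u<275)&(v>340)&(v<375);print("cap",Q[m].mean(0),Q[m].max(0))
E
```

```text
jarcap 164 mean [ 0.6015 -0.2667  0.0811] min [ 0.583 -0.283  0.074] max [ 0.62  -0.249  0.089]
coaster 530 mean [ 0.6179 -0.0174  0.0052] min [ 0.579 -0.058  0.001] max [0.658 0.02  0.009]
  rect [618.6 -20.3] [107.5 108.7] 0.3
[ 0.61762401 -0.01935188] 743
stand 4114 mean [ 0.5709 -0.3013  0.0168] min [ 0.468 -0.438  0.003] max [ 0.675 -0.172  0.086]
  rect [ 572.1 -305.4] [220.8 290.3] 0.3
  rect [ 578.1 -304. ] [149.7  58.5] 71.4
  rect [ 578.  -303.7] [150.2  59. ] 71.2
246
crate 968 mean [0.6415 0.3113 0.0708] min [0.517 0.154 0.057] max [0.738 0.459 0.079]
  rect [624.  307.2] [291.5 198.7] 80.6
tablet 334 mean [0.4963 0.3036 0.1079] min [ 0.476  0.201 -0.005] max [0.535 0.423 0.144]
  rect [491.5 306. ] [253.1  47.5] 78.4
plane [0.51287007 0.28324388 0.11042934] [1.66669085 1.01159873 0.09246552] [ 0.82263108 -0.13579624  0.5521209 ] -9.373596123674814
73 [0.47400388 0.19966266 0.1320858 ] [0.50835773 0.37486466 0.13992904] [0.4918828  0.28634752 0.13622172]
[0.44128337 0.03039518 0.00396991] [[-0.15591628 -0.98773271  0.00861479]
 [ 0.81963845 -0.12450503  0.55918808]
 [ 0.55125577 -0.09424754 -0.82899607]]
cap [nan nan nan] [nan nan nan]
```

```bash
cat >> h.py <<'E'
def go(x,y,z,yaw=None):
    "offset (mm) and twist for world target; yaw = direction of tool y, deg"
    s=bot.sense(); M=q2R(s["tool_rot"]); o=M.T@(np.array([x,y,z])-s["eef_pos"])*1000
    t=0
    if yaw is not None:
        c=np.degrees(np.arctan2(M[1,1],M[0,1])); t=-np.radians(((yaw-c+90)%180)-90)
    print("go",o.round(1),"twist",round(t,3),"t",round(s["time"],2),"q6",round(s["joints"][5],2))
E
python3 - <<'E'
from h import *
d=np.load("top0.npz"); f=d["f"].astype(int);P=d["P"]
v,u=np.mgrid[0:480,0:640]
gray=(f.max(-1)-f.min(-1)<30)&(u>395)&(u<500)&(v>180)&(v<260)
def rect(q):
    c,wh,a=cv2.minAreaRect((q[:,:2]*1000).astype(np.float32)); print("  rect",np.round(c,1),np.round(wh,1),round(a,1))
m=gray.astype(np.uint8); n,l,st,_=cv2.connectedComponentsWithStats(m); k=1+st[1:,4].argmax()
rect(P[l==k])
rect(P[gray&(P[...,2]>.078)&(P[...,2]<.092)&(v>212)&(f[...,0]<190)])
go(.6015,-.2667,.23,71.5)
E
```

```text
rect [ 485.2 -385. ] [0.  0.4] 0.0
  rect [ 553.7 -295.8] [149.7   7. ] 71.4
go [-657.4 -544.6    1.3] twist -0.14 t 0.1 q6 1.43
```

Request:
send_rows([
  [-657, -545, 0],
  [-657, -545, 0],
  [-657, -545, 0],
  [-657, -545, 0],
  [-657, -545, 0],
  [-657, -545, 0],
  [-657, -545, 0],
  [-657, -545, 0],
  [-657, -545, 0],
  [-657, -545, 0],
  [-657, -545, 0],
  [-657, -545, 0],
  [-657, -545, 0],
  [-657, -545, 0],
  [-657, -545, 0],
  [-657, -545, 0],
  [-657, -545, 0],
  [-657, -545, 0],
  [-657, -545, 0],
  [-657, -545, 0],
], twist=[-0.14, -0.14, -0.14, -0.14, -0.14, -0.14, -0.14, -0.14, -0.14, -0.14, -0.14, -0.14, -0.14, -0.14, -0.14, -0.14, -0.14, -0.14, -0.14, -0.14], hand=[100, 100, 100, 100, 100, 100, 100, 100, 100, 100, 100, 100, 100, 100, 100, 100, 100, 100, 100, 100])

```text
time: 1.77
eef_pos: [0.5927, -0.2485, 0.2307]
tool_rot: [-0.0, 0.161, 0.987, 0.0]
force: [0.6, 0.2, -0.3]
width: 1.001
grasp_force: 0.0
```

```bash
python3 - <<'E'
from h import *
go(.6015,-.2667,.17,71.5)
E
```

```text
go [-14.2 -14.5  60.7] twist -0.0 t 1.77 q6 -0.2
```

Request:
send_rows([
  [-14, -14.5, 10],
  [-14, -14.5, 40],
  [-14, -14.5, 50],
  [-14, -14.5, 50],
  [-14, -14.5, 50],
], twist=[0, 0, 0, 0, 0], hand=[100, 100, 100, 100, 100])

```text
time: 2.18
eef_pos: [0.6002, -0.2636, 0.1805]
tool_rot: [-0.001, 0.16, 0.987, 0.001]
force: [0.5, -0.3, 0.1]
width: 0.997
grasp_force: 0.0
```

```bash
python3 - <<'E'
from h import *
f,P=cloud("wrist"); save(f,"w1.png"); np.savez("w1.npz",f=f,P=P)
F=f.astype(int); m=(F[...,0]>140)&(F[...,1]<60)&(F[...,2]<60)&(P[...,2]>.05)
q=P[m]; print("cap",len(q),q.mean(0),np.percentile(q,2,0),np.percentile(q,98,0))
go(.6015,-.2667,.05,71.5)
E
```

```text
<stdin>:4: RuntimeWarning: Mean of empty slice.
  ret = um.true_divide(
Traceback (most recent call last):
IndexError: index -1 is out of bounds for axis 0 with size 0
```

View pics/w1.png

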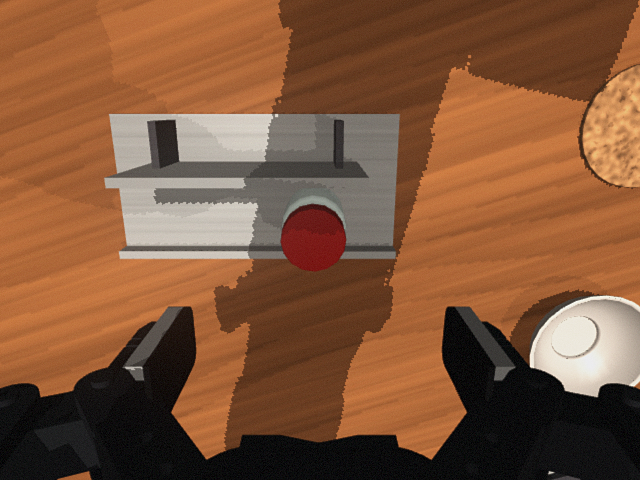

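The wrist view shows the cap at (313,238), midway between the fingers. The stand is square to the gripper, with the rest edge at row 183 and the lip at row 250.

```bash
python3 - <<'E'
from h import *
c=bot.read_camera("wrist"); print(c["tool_from_camera"].round(3),c["vfov"],c["cx"],c["cy"])
P=np.load("w1.npz")["P"]; z=c["z_map"]
for u,v in((313,238),(313,260),(420,50),(620,130),(115,180),(360,180),(120,257),(395,257)): print(u,v,P[v,u].round(4),z[v,u])
go(.6015,-.2667,.05,71.5)
E
```

```text
[[-0.    -0.958 -0.287  0.072]
 [ 1.    -0.    -0.     0.001]
 [ 0.    -0.287  0.958 -0.143]
 [ 0.     0.     0.     1.   ]] 59.24362924510107 318.5867200402241 234.5791404236686
313 238 [ 0.6015 -0.2668  0.0803] 0.25534114
313 260 [ 0.6146 -0.2713  0.0807] 0.25878784
420 50 [ 5.167e-01 -1.592e-01 -2.000e-04] 0.3002853
620 130 [ 0.6158 -0.0353  0.0054] 0.31196418
115 180 [ 0.532  -0.3619  0.0847] 0.23892069
360 180 [ 0.576  -0.23    0.0851] 0.24057314
120 257 [ 0.5863 -0.417   0.021 ] 0.34428936
395 257 [ 0.6528 -0.219   0.02  ] 0.34328786
go [ -0.6  -2.6 132.9] twist 0.001 t 2.28 q6 -0.21
```

Request:
send_rows([
  [0, -2.5, 35],
  [0, -2.5, 70],
  [0, -2.5, 105],
  [0, -2.5, 130],
  [0, -2.5, 138],
  [0, -2.5, 138],
  [0, -2.5, 138],
  [0, -2.5, 138],
  [0, -2.5, 138],
  [0, -2.5, 138],
  [0, -2.5, 138],
  [0, -2.5, 138],
  [0, -2.5, 138],
  [0, -2.5, 138],
], twist=[0, 0, 0, 0, 0, 0, 0, 0, 0, 0, 0, 0, 0, 0], hand=[100, 100, 100, 100, 100, 100, 0, 0, 0, 0, 0, 0, 0, 0])

```text
time: 3.45
eef_pos: [0.6021, -0.2678, 0.0464]
tool_rot: [0.002, 0.161, 0.987, -0.001]
force: [-1.5, 1.7, 7.3]
width: 0.464
grasp_force: 59.4
```

```bash
python3 - <<'E'
from h import *
go(.618,-.019,.042,80)
E
```

```text
go [ 63.8 241.    4. ] twist -0.148 t 3.45 q6 -0.22
```

Request:
send_rows([
  [0, 0, -20],
  [0, 0, -55],
  [0, 0, -90],
  [20, 40, -100],
  [64, 80, -100],
  [64, 120, -100],
  [64, 160, -100],
  [64, 200, -100],
  [64, 230, -100],
  [64, 241, -100],
  [64, 241, -90],
  [64, 241, -90],
], twist=[0, 0, 0, 0, 0, 0, 0, 0, 0, 0, 0, 0], hand=[0, 0, 0, 0, 0, 0, 0, 0, 0, 0, 0, 0])

```text
time: 4.45
eef_pos: [0.6155, -0.0175, 0.1321]
tool_rot: [-0.001, 0.16, 0.987, -0.0]
force: [-1.0, 0.4, -2.4]
width: 0.462
grasp_force: 61.0
```

```bash
python3 - <<'E'
from h import *
go(.618,-.019,.0454)
E
```

```text
go [-2.9 -0.6 86.7] twist 0 t 4.45 q6 0.16
```

Request:
send_rows([
  [-3, -1, 35],
  [-3, -1, 65],
  [-3, -1, 80],
  [-3, -1, 85],
  [-3, -1, 87],
  [-3, -1, 87],
  [-3, -1, 87],
], twist=[0, 0, 0, 0, 0, 0, 0], hand=[0, 0, 0, 0, 0, 0, 0])

```text
time: 5.03
eef_pos: [0.6192, -0.0214, 0.0471]
tool_rot: [0.001, 0.161, 0.987, -0.0]
force: [0.3, -0.2, -1.9]
width: 0.464
grasp_force: 61.0
```

Request:
send_rows([
  [0, 0, 1],
  [0, 0, 2],
  [0, 0, 2],
  [0, 0, 2],
], twist=[0, 0, 0, 0], hand=[0, 0, 0, 0])

```text
time: 5.37
eef_pos: [0.6192, -0.0206, 0.0454]
tool_rot: [0.001, 0.161, 0.987, -0.0]
force: [-0.8, -0.7, 4.8]
width: 0.463
grasp_force: 62.0
```

Request:
send_rows([
  [0, 0, 0],
  [0, 0, 0],
  [0, 0, 0],
  [0, 0, -5],
  [0, 0, -30],
  [0, 0, -70],
  [0, 0, -110],
  [0, 0, -150],
  [0, 0, -190],
  [0, 0, -200],
  [0, 0, -200],
], twist=[0, 0, 0, 0, 0, 0, 0, 0, 0, 0, 0], hand=[60, 80, 90, 90, 90, 90, 90, 90, 90, 90, 90])

```text
time: 6.28
eef_pos: [0.621, -0.0204, 0.2496]
tool_rot: [0.004, 0.161, 0.987, 0.0]
force: [0.0, 0.2, 0.4]
width: 0.897
grasp_force: 0.0
```

```bash
python3 - <<'E'
from h import *
f,P=cloud("wrist"); F=f.astype(int)
m=(F[...,0]>F[...,1]*3)&(F[...,0]>F[...,2]*3)&(P[...,2]>.06)&(P[...,2]<.1)
print("cap",m.sum(),P[m].mean(0).round(4))
m=(abs(P[...,2]-.005)<.0025)&(P[...,0]>.55)&(P[...,0]<.7)&(abs(P[...,1]+.02)<.07)&(F[...,1]>F[...,2]*1.2)
# crate frame
C=np.array([.624,.3072]); a=np.radians(-9.4); ex=np.array([np.cos(a),np.sin(a)]); ey=np.array([-ex[1],ex[0]])
p=C-.115*ex-.043*ey; print(p)
go(*p,.24,-9.4)
E
```

```text
cap 2106 [ 0.619  -0.0195  0.0798]
[0.50352119 0.28355988]
go [206.7 251.2   5.9] twist 1.412 t 6.33 q6 0.16
```

Request:
send_rows([
  [207, 251, 0],
  [207, 251, 0],
  [207, 251, 0],
  [207, 251, 0],
  [207, 251, 0],
  [207, 251, 0],
  [207, 251, 0],
  [207, 251, 0],
  [207, 251, 0],
  [207, 251, 0],
  [207, 251, 0],
  [207, 251, 0],
  [207, 251, 0],
  [207, 251, 0],
  [207, 251, 0],
  [207, 251, 0],
  [207, 251, 0],
], twist=[1.412, 1.412, 1.412, 1.412, 1.412, 1.412, 1.412, 1.412, 1.412, 1.412, 1.412, 1.412, 1.412, 1.412, 1.412, 1.412, 1.412], hand=[60, 60, 60, 60, 60, 60, 60, 60, 60, 60, 60, 60, 60, 60, 60, 60, 60])

```text
time: 7.75
eef_pos: [0.502, 0.2833, 0.244]
tool_rot: [-0.0, 0.762, 0.647, -0.0]
force: [-0.8, 0.8, 0.0]
width: 0.599
grasp_force: 0.0
```

```bash
python3 - <<'E'
from h import *
f,P=cloud("wrist"); save(f,"w2.png"); np.savez("w2.npz",f=f,P=P)
C=np.array([.624,.3072]); a=np.radians(-9.4); ex=np.array([np.cos(a),np.sin(a)]); ey=np.array([-ex[1],ex[0]])
F=f.astype(int); m=(F[...,0]>100)&(F[...,2]<F[...,0]*.35)&(F[...,1]<.75*F[...,0])&(P[...,2]>.08)&(P[...,2]<.15)
q=P[m]; k=np.c_[(q[:,:2]-C)@np.c_[ex,ey],q[:,2]]*1000
print(len(k),np.percentile(k,[1,50,99],0).round(1)); t=k[k[:,2]>np.percentile(k[:,2],99)-8]; print("top",t.mean(0),t.min(0),t.max(0))
go(*(C-.115*ex-.043*ey),.115,-9.4)
M=q2R(bot.sense()["tool_rot"]);print(M.round(2))
E
```

```text
10940 [[-129.5 -130.7   82.6]
 [-117.9   -6.1  133.4]
 [ -19.6   89.7  139.6]]
top [-123.09435383  -33.20729554  136.18182035] [-129.90825455 -133.0488209   131.58833012] [-115.53671362   47.7354834   140.9444748 ]
go [  0.4   1.4 129.1] twist 0.001 t 7.8 q6 2.11
[[ 0.16  0.99 -0.  ]
 [ 0.99 -0.16  0.  ]
 [ 0.   -0.   -1.  ]]
```

View pics/w2.png

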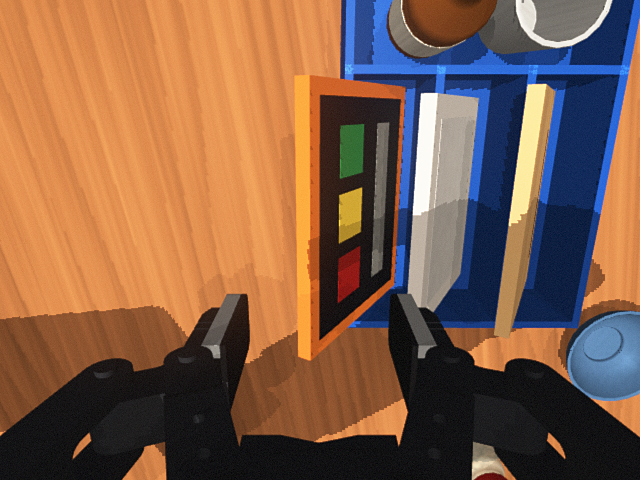

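The tablet's top edge runs from about (308,78) to (305,357) in the view, between the open fingers at columns 240 and 400, with the platter clear at columns 410–475. In the crate frame its top back corner is at x≈-130 mm and its centre at y≈-43 mm, as the given sizes predict.

Request:
send_rows([
  [0, -1, 35],
  [0, -1, 70],
  [0, -1, 100],
  [0, -1, 125],
  [0, -1, 136],
  [0, -1, 136],
  [0, -1, 136],
], twist=[0, 0, 0, 0, 0, 0, 0], hand=[60, 60, 60, 60, 60, 50, 40])

```text
time: 8.38
eef_pos: [0.5012, 0.2837, 0.1087]
tool_rot: [-0.0, 0.763, 0.647, -0.0]
force: [1.0, -0.0, 0.2]
width: 0.405
grasp_force: 0.0
```

Request:
send_rows([
  [0, 5, 0],
  [0, 10, 0],
  [0, 15, -2],
  [0, 20, -4],
  [0, 24, -6],
  [0, 26, -8],
  [0, 27, -10],
  [0, 27, -10],
], twist=[0, 0, 0, 0, 0, 0, 0, 0], hand=[38, 37, 36, 35, 34, 33, 30, 30])

```text
time: 9.05
eef_pos: [0.5282, 0.2792, 0.1188]
tool_rot: [0.0, 0.763, 0.647, 0.0]
force: [-0.6, -0.3, 0.3]
width: 0.304
grasp_force: 0.4
```

```bash
python3 - <<'E'
from h import *
f,P=cloud("wrist"); save(f,"w3.png"); print(bot.sense()["wrist_torque"])
E
```

```text
[0.0142048  0.15773885 0.03437698]
```

View pics/w3.png

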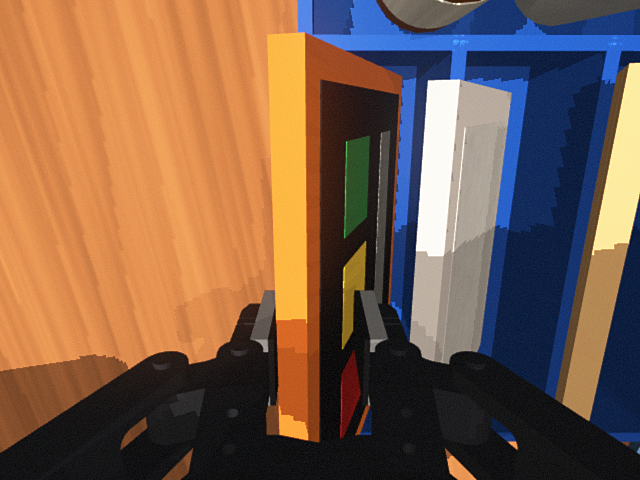

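The tablet's top edge (columns 270–310) now sits between the pads. The back finger has pushed it partly upright, and the platter at columns 425–510 is untouched. Next I close, rising a little.

Request:
send_rows([
  [0, 1, 0],
  [0, 1, -1],
  [0, 1, -2],
  [0, 1, -4],
  [0, 1, -5],
  [0, 1, -6],
  [0, 1, -6],
  [0, 1, -6],
  [0, 1, -6],
], twist=[0, 0, 0, 0, 0, 0, 0, 0, 0], hand=[24, 20, 16, 12, 8, 4, 0, 0, 0])

```text
time: 9.85
eef_pos: [0.5305, 0.2798, 0.126]
tool_rot: [0.001, 0.763, 0.647, 0.002]
force: [2.3, 1.9, 8.3]
width: 0.112
grasp_force: 61.2
```

```bash
python3 - <<'E'
from h import *
f,P=cloud("wrist"); save(f,"w4.png"); print(bot.sense()["wrist_torque"])
E
```

```text
[ 0.03739923 -0.81374602  0.03016169]
```

View pics/w4.png

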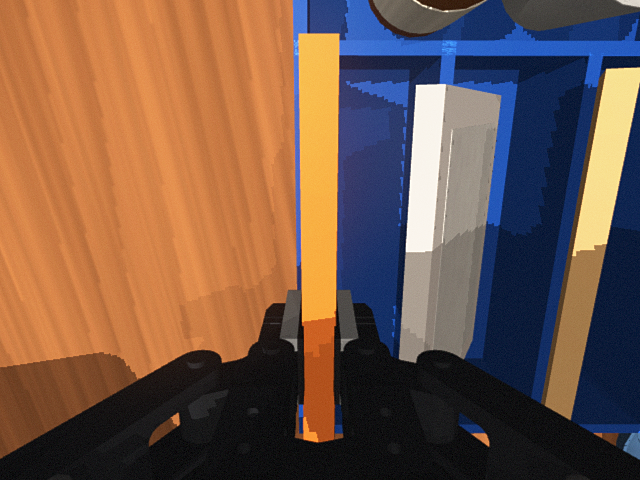

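Request:
send_rows([
  [0, 0, -10],
  [0, 0, -25],
  [0, 0, -45],
  [0, 0, -70],
  [0, 0, -95],
  [0, 0, -120],
  [0, 0, -140],
  [0, 0, -145],
  [0, 0, -145],
], twist=[0, 0, 0, 0, 0, 0, 0, 0, 0], hand=[0, 0, 0, 0, 0, 0, 0, 0, 0])

```text
time: 10.65
eef_pos: [0.5283, 0.2792, 0.2696]
tool_rot: [-0.0, 0.763, 0.647, -0.0]
force: [0.3, 0.0, -4.3]
width: 0.105
grasp_force: 60.0
```

```bash
python3 - <<'E'
from h import *
f,P=cloud("wrist"); F=f.astype(int); s=bot.sense(); print(s["force"],s["wrist_torque"],s["width"])
L=(P-s["eef_pos"])@q2R(s["tool_rot"])*1000
m=(F[...,0]>100)&(F[...,2]<F[...,0]*.35)&(F[...,1]<.8*F[...,0])&(P[...,2]>s["eef_pos"][2]-.02)&(abs(L[...,1])<30)
q=L[m]; print(len(q),np.percentile(q,[1,50,99],0).round(1))
t=q[q[:,2]<np.percentile(q[:,2],20)+6]; print(np.polyfit(t[:,0],t[:,2],1),np.polyfit(t[:,0],t[:,1],1))
a=np.radians(-18.5); ex=np.array([np.cos(a),np.sin(a)]); ey=np.array([-ex[1],ex[0]])
rest=np.array([.5537,-.2958]); O=rest+.033*ex; p=O+.020*ex; print(O,p); go(*p,s["eef_pos"][2],-18.5)
E
```

```text
[ 0.40486046 -0.46749538 -5.08343154] [-0.03575986  0.01018451 -0.05282959] 0.10924506864018711
14344 [[-28.3  -3.8 -32.8]
 [ 43.9   1.2 -31.4]
 [ 90.5   6.  -29.9]]
[ 2.97408473e-03 -3.15787735e+01] [-3.31841581e-05  1.06215676e+00]
[ 0.58499468 -0.30627105] [ 0.60396115 -0.31261715]
go [-5.713e+02  1.716e+02  2.000e-01] twist 0.159 t 10.7 q6 2.09
```

Request:
send_rows([
  [-20, 6, 0],
  [-55, 16, 0],
  [-95, 28, 0],
  [-135, 40, 0],
  [-173, 52, 0],
  [-211, 64, 0],
  [-250, 75, 0],
  [-288, 87, 0],
  [-326, 98, 0],
  [-365, 110, 0],
  [-403, 121, 0],
  [-441, 133, 0],
  [-480, 144, 0],
  [-515, 155, 0],
  [-545, 164, 0],
  [-562, 169, 0],
  [-571, 171.5, 0],
  [-571, 171.5, 0],
  [-571, 171.5, 0],
], twist=[0, 0.02, 0.04, 0.06, 0.08, 0.1, 0.12, 0.14, 0.159, 0.159, 0.159, 0.159, 0.159, 0.159, 0.159, 0.159, 0.159, 0.159, 0.159], hand=[0, 0, 0, 0, 0, 0, 0, 0, 0, 0, 0, 0, 0, 0, 0, 0, 0, 0, 0])

```text
time: 12.28
eef_pos: [0.6039, -0.3112, 0.2672]
tool_rot: [-0.002, 0.812, 0.584, -0.0]
force: [0.7, 0.3, -4.5]
width: 0.104
grasp_force: 59.9
```

```bash
python3 - <<'E'
from h import *
f,P=cloud("wrist"); save(f,"w5.png"); np.savez("w5.npz",f=f,P=P)
O=np.array([.585,-.3063]); a=np.radians(-18.5); ex=np.array([np.cos(a),np.sin(a)]); ey=np.array([-ex[1],ex[0]])
go(*(O+.019*ex),.1445,-18.5)
c,T=cloud("top"); np.savez("top1.npz",f=c,P=T); F=c.astype(int)
K=np.dstack([(T[...,:2]-O)@np.c_[ex,ey],T[...,2]])*1000
m=(F[...,0]>180)&(F[...,1]<180)&(F[...,2]<80)&(T[...,2]>.25)&(abs(K[...,0])<60)&(abs(K[...,1])<110)
print(m.sum(),np.percentile(K[m],[2,50,98],0).round(1))
E
```

```text
go [ -2.3  -0.2 123.5] twist 0.001 t 12.33 q6 1.3
32 [[ 15.4  72.3 292.6]
 [ 19.3  81.5 298. ]
 [ 23.8  90.5 303.7]]
```

View pics/w5.png

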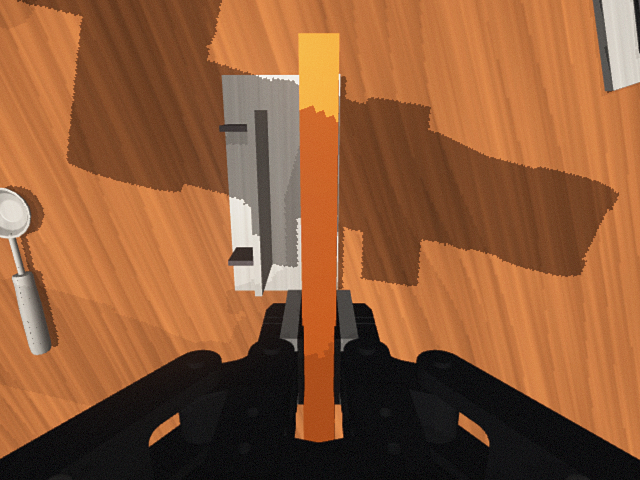

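The tablet (columns 300–340) hangs over the trough. The rest runs from (260,110) to (265,290), nearly parallel to it.

```bash
python3 - <<'E'
from h import *
O=np.array([.585,-.3063]); a=np.radians(-18.5); ex=np.array([np.cos(a),np.sin(a)]); ey=np.array([-ex[1],ex[0]])
for n in("w5","w1"):
    P=np.load(n+".npz")["P"]
    K=np.dstack([(P[...,:2]-O)@np.c_[ex,ey],P[...,2]])*1000
    z=K[...,2]
    r=K[(z>80)&(z<90)&(abs(K[...,0]+33)<12)&(abs(K[...,1])<100)]; print(n,"rest",len(r),np.percentile(r,[1,50,99],0).round(1), np.polyfit(r[:,1],r[:,0],1))
    r=K[(z>17.5)&(z<22.5)&(abs(K[...,0]-33)<10)&(abs(K[...,1])<125)]; print("lip",len(r),np.percentile(r,[1,50,99],0).round(1) if len(r) else "")
    r=K[(z>3.8)&(z<8)&(K[...,0]>-60)&(K[...,0]<30)&(abs(K[...,1])<125)]; print("base y",np.percentile(r,[1,99],0).round(1) if len(r) else "")
E
```

```text
w5 rest 1584 [[-34.2 -73.4  80.5]
 [-30.9   6.8  84.8]
 [-28.1  73.3  86.6]] [-4.11798948e-04 -3.09246910e+01]
lip 238 [[ 36.7 -96.9  18.2]
 [ 37.3  10.1  20.1]
 [ 37.8 101.8  21.8]]
base y [[ -59.5 -103.2    4.1]
 [   0.8  103.2    7.7]]
w1 rest 3096 [[-34.5 -74.   80.2]
 [-31.7  -1.   84.8]
 [-28.5  72.9  86.5]] [-1.65066192e-04 -3.17393465e+01]
lip 1902 [[  31.4 -104.    17.6]
 [  34.3  -22.2   19.9]
 [  37.8  102.8   21.5]]
base y [[ -59.5 -104.1    4.3]
 [  29.1  102.9    7.6]]
```

Request:
send_rows([
  [-1, 0, 25],
  [-2, 0, 55],
  [-2, 0, 85],
  [-2, 0, 110],
  [-2, 0, 128],
  [-2, 0, 137],
  [-2, 0, 138],
  [-2, 0, 138],
], twist=[0, 0, 0, 0, 0, 0, 0, 0], hand=[0, 0, 0, 0, 0, 0, 0, 0])

```text
time: 13.05
eef_pos: [0.6042, -0.313, 0.1318]
tool_rot: [-0.0, 0.811, 0.585, 0.0]
force: [0.4, -1.1, -4.4]
width: 0.107
grasp_force: 59.8
```

Request:
send_rows([
  [0, 0, 1],
  [0, 0, 2],
  [0, 0, 3],
  [0, 0, 3],
], twist=[0, 0, 0, 0], hand=[0, 0, 0, 0])

```text
time: 13.38
eef_pos: [0.6044, -0.3144, 0.1291]
tool_rot: [0.001, 0.812, 0.584, 0.0]
force: [-0.1, 0.1, -4.5]
width: 0.109
grasp_force: 59.8
```

Request:
send_rows([
  [0, 0, 1],
  [0, 0, 2],
  [0, 0, 3],
  [0, 0, 4],
  [0, 0, 4],
], twist=[0, 0, 0, 0, 0], hand=[0, 0, 0, 0, 0])

```text
time: 13.8
eef_pos: [0.6044, -0.3143, 0.1261]
tool_rot: [0.001, 0.812, 0.584, 0.0]
force: [-1.5, 2.1, 4.9]
width: 0.101
grasp_force: 61.2
```

Request:
send_rows([
  [0, -1, 0],
  [0, -2, 0],
  [0, -6, 1],
  [0, -11, 3],
  [0, -15, 4],
  [0, -20, 6],
  [0, -24, 7],
  [0, -29, 9],
  [0, -33, 10],
  [0, -38, 12],
  [0, -42, 14],
  [0, -47, 15],
  [0, -51, 17],
  [0, -56, 19],
], twist=[0, 0, 0, 0, 0, 0, 0, 0, 0, 0, 0, 0, 0, 0], hand=[13, 16, 17, 19, 20, 22, 23, 25, 26, 28, 29, 31, 32, 34])

```text
time: 14.97
eef_pos: [0.5505, -0.2962, 0.1051]
tool_rot: [0.0, 0.812, 0.584, 0.0]
force: [-0.5, -0.0, -0.9]
width: 0.336
grasp_force: 0.4
```

```bash
cat > chk.py <<'E'
from h import *
import sys
f,P=cloud("scene"); save(f[220:470,120:420],sys.argv[1]); F=f.astype(int)
O=np.array([.5864,-.3068]); a=np.radians(-18.5); ex=np.array([np.cos(a),np.sin(a)]); ey=np.array([-ex[1],ex[0]])
K=np.dstack([(P[...,:2]-O)@np.c_[ex,ey],P[...,2]])*1000
m=(F[...,0]>1.5*F[...,1])&(F[...,2]<.4*F[...,0])&(F[...,0]>110)&(abs(K[...,0])<110)&(abs(K[...,1])<110)&(K[...,2]>9)
q=K[m]; c=q.mean(0); _,s,V=np.linalg.svd(q-c); n=V[2]*np.sign(V[2][0]); print(len(q),np.percentile(q,[1,50,99],0).round(1),"normal",n.round(3),"lean",np.degrees(np.arcsin(n[2])).round(1))
print(bot.sense()["force"])
E
python3 chk.py s1.png
```

```text
2551 [[-53.3 -92.1  11.2]
 [-21.8 -40.1  98.5]
 [ 21.8  87.5 145.8]] normal [0.902 0.003 0.431] lean 25.5
[-2.16987538  1.1387242  -0.91389585]
```

View pics/s1.png

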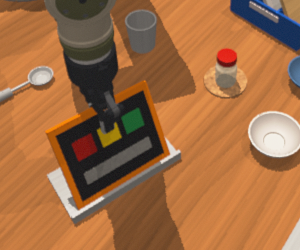

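The tablet is in the trough, leaning 25.5° and centred to about 2 mm, and still between the fingers. The jar stands on the coaster at (226,72). I continue leaning it back.

Request:
send_rows([
  [0, -5, 1],
  [0, -9, 2],
  [0, -14, 3],
  [0, -18, 3],
  [0, -21, 3],
  [0, -23, 3],
  [0, -23, 3],
], twist=[0, 0, 0, 0, 0, 0, 0], hand=[36, 38, 40, 42, 45, 48, 48])

```text
time: 15.6
eef_pos: [0.5338, -0.2913, 0.1048]
tool_rot: [0.005, 0.811, 0.584, 0.003]
force: [9.4, -1.9, 1.4]
width: 0.484
grasp_force: 4.4
```

```bash
python3 chk.py s2.png
```

```text
2547 [[-65.4 -92.   17.3]
 [-27.7 -41.8  95.4]
 [ 25.6  87.2 237.4]] normal [0.846 0.004 0.533] lean 32.2
[ 9.09013063 -2.57612998  0.73910576]
```

Request:
send_rows([
  [0, 1, 0],
  [0, 1, 0],
  [0, 1, 0],
  [0, 1, 0],
  [0, 1, -10],
  [0, 1, -30],
  [0, 1, -60],
  [0, 1, -95],
  [0, 1, -130],
  [0, 1, -150],
  [0, 1, -150],
], twist=[0, 0, 0, 0, 0, 0, 0, 0, 0, 0, 0], hand=[54, 62, 66, 66, 66, 66, 66, 66, 66, 66, 66])

```text
time: 16.57
eef_pos: [0.5317, -0.2906, 0.2587]
tool_rot: [0.004, 0.812, 0.584, 0.001]
force: [0.8, -0.3, 0.9]
width: 0.661
grasp_force: 0.0
```

```bash
python3 chk.py s3.png; python3 - <<'E'
from h import *
f,P=cloud("scene"); save(f,"s4.png")
E
```

```text
2601 [[-62.9 -92.   15.7]
 [-30.7 -37.8 100.4]
 [ 24.3  87.  263.9]] normal [0.871 0.001 0.491] lean 29.4
[ 0.61694096 -0.7494923  -1.44562388]
```

View pics/s4.png

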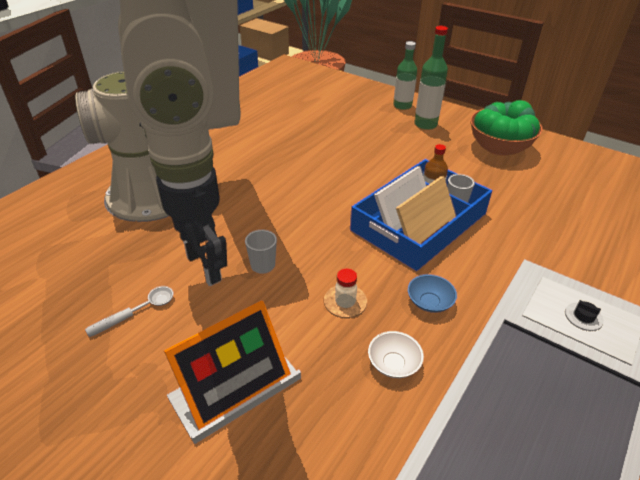

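The tablet leans on the stand at (230,365) with its screen to the guests, and the jar stands upright on the coaster at (346,290). Everything else is where it was and the gripper is clear, so I hand the job in.

```bash
python3 -c "
from bench import bot
print(bot.finish_job())"
```

```text
the job is handed in; nothing more can be done
None
```

The job is handed in after about 17 s of the 67 s allowed: the jar stands upright on the coaster, and the tablet leans back about 30° on the stand, centred to about 2 mm, with its screen to the guests. Nothing was dropped, and everything else looks undisturbed in the last camera view.

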